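Clamp the drawer front and hover its handle over the screw holes

TASK

Slide the jig's jaw shut so that it presses the loose drawer front firmly against the fence, and let go of the jaw. Then pick up the bow handle, lift it over the side of the jig without bumping the jig or the drawer front, and finish while holding it still and level about 10 mm above the drawer front, each foot right over one of the two screw holes (either way round) and touching nothing, so that a colleague can slip washers under the feet. Leave the wooden offcut and the tape measure where they are.

Things in the scene. Friction and masses are not known exactly. Their poses are not given: they have to be found in the camera images.
- jig: Fixed wooden jig, 266 mm wide (y), x -160 to +90 mm. Origin on the table midway between its side rails; x points from jaw to fence (roughly away from the robot), z up. The panel lies on the rails (46 mm wide, centred at y +-95 mm, tops 40 mm above the table), open beneath. Outside them stand cheeks, the obstacle to carry over: centred at y +-125 mm, 15 mm thick, tops 95 mm above the table.
- fence: Fixed wooden stop bar at the far (+x) end of the jig; 22 mm thick, top 77 mm above the table. Its origin lies at jig x = +60 mm at table height, in the plane of the face that meets the panel; axes as the jig's.
- fence_face (a point): Middle of the fence's face that meets the panel, 55 mm above the table; axes as the jig's. With the panel seated, the screw holes lie 50 mm in front (-x) of this face.
- jaw (a joint): Sliding jaw of the jig, in m: 0 = fully open, grows as it slides along the jig's +x towards the fence. It stays where it is left (about 3.5 N friction, which keeps the panel clamped). It bears on the seated panel at 0.045; without a panel it could go on to 0.060. Start 0.005 to 0.012. A push of 12 to 20 N on its grip clamps the panel firmly.
- jaw_face (a point): Middle of the jaw's front (+x) face that meets the panel, 55 mm above the table; axes as the jig's. The jaw is a wooden bar 30 mm thick (x), 232 mm wide, top 64 mm above the table.
- jaw_grip (a point): On the axis of the upright round steel grip on the jaw, 22 mm in diameter, which rises from the jaw's top to 104 mm above the table; this point is 90 mm above the table, 15 mm behind (-x of) the jaw's face.
- panel: Loose drawer front, a grey board 100 (x) x 200 (y) x 15 mm, about 0.25 kg, lying on the jig's rails between jaw and fence, at first 8 to 22 mm short of the fence and slightly askew. Origin at the centre of its underside; x towards the fence, y along its length. Its top is 55 mm above the table. Pushing it takes up to about 4 N.
- hole_a (a point): Mouth of one screw hole in the panel's top face, 8 mm diameter, 60 mm from its middle towards -y; axes as the panel's.
- hole_b (a point): Mouth of the other screw hole, 60 mm from the panel's middle towards +y; axes as the panel's.
- bow_handle: Aluminium bow handle, 132 mm long (y), 45 mm high, 0.12 kg, standing on its two feet right of the jig, nearer or farther than the wooden offcut. Origin midway between the feet at their underside. Its flat bar along y is 14 mm wide (x), 10 mm thick, 35 to 45 mm above the underside; open below it between the legs (12 mm thick, at y +-60 mm). Feet: discs of 22 mm diameter.
- foot_a (a point): Centre of the underside of the handle's foot at its -y end, 60 mm from the origin; axes as the handle's.
- foot_b (a point): Centre of the underside of the handle's foot at its +y end, 60 mm from the origin; axes as the handle's.
- offcut: Plain softwood offcut, a rectangular block 40 (x) x 120 (y) x 35 mm, lying on the table to the right of the jig, in the place the handle does not take. Bystander. Origin at the centre of its underside.
- tape_measure: Yellow and black tape measure, 38x80x66 mm, standing on the table beyond the wooden offcut's area. Bystander. Origin at the centre of its underside.
There are look-alikes about, which are no part of the job. Of the things that look like the bow_handle, take the one that is farthest to the robot's left at the start.

How it is judged:
On the way, in this order (a step that is already met when the one before it is completed fails the run):
1. the jaw presses the drawer front against the fence (over 1 N at the fence) (contact force between panel and fence above 1 N and x of each of hole_a, hole_b in the frame of fence_face above -0.053 m and x of jaw_face in the frame of fence_face above -0.104 m), for 0.2 s.
2. the handle is in the fingers, lifted higher than the jig's cheeks (height (world z) of each of foot_a, foot_b above 0.097 m and contact force between bow_handle and the fingers above 0.5 N), for 0.1 s.
At the end, for the whole second after the job is handed in: The fingers hold the handle still and level (0.12 rad), each foot within 6 mm sideways of its own hole and 4 to 18 mm above the panel; handle and robot touch neither panel nor jig; the panel is still within 3 mm of the fence at both holes and the jaw face within 104 mm of the fence (((horizontal distance between foot_a and hole_a below 0.006 m and horizontal distance between foot_b and hole_b below 0.006 m) or (horizontal distance between foot_a and hole_b below 0.006 m and horizontal distance between foot_b and hole_a below 0.006 m)) and z of foot_a in the frame of panel between 0.019 and 0.033 m and z of foot_b in the frame of panel between 0.019 and 0.033 m and angle between bow_handle's own z axis and vertical below 0.12 rad and contact force between bow_handle and the fingers above 0.5 N and contact force between each of bow_handle, the arm and panel below 0.05 N and contact force between each of bow_handle, the arm and jig below 0.05 N and linear speed of bow_handle below 0.02 m/s and angular speed of bow_handle below 0.2 rad/s and x of each of hole_a, hole_b in the frame of fence_face above -0.053 m and x of jaw_face in the frame of fence_face above -0.104 m); the arm keeps its last pose, push and grip.
It fails at once if the handle bumps the jig (over 1 N) (contact force between bow_handle and jig above 1 N).
It fails at once if the handle bumps the drawer front (over 1 N) (contact force between bow_handle and panel above 1 N).
It fails at once if the wooden offcut is moved by more than 20 mm (distance of offcut from where it was at the start of the episode above 0.02 m).
It fails at once if the tape measure is moved by more than 20 mm (distance of tape_measure from where it was at the start of the episode above 0.02 m).
It also fails if it takes over 54 s, if anything falls off the work surface, if the arm or the gripper's body presses on something with over 40 N, if the wrist force passes 120 N, or if a joint passes its speed limit or range.

ROBOT

A 6-joint arm with a two-finger parallel gripper is mounted at the origin on a cart in front of the work surface, level with it; the furniture and walls round the work are solid. World frame = base frame: x ahead of the robot, y to its left, z up, the work surface at z = 0. Lengths are in m, angles in rad, forces in N, time in s.
With the tool pointing down it reaches from about 0.35 to 0.775 m from the base axis. Payload 5.5 kg.
Tool frame: the origin (TCP) lies on the centre line of the jaws, within the pads' length; the fingertips stand 11 mm ahead of it and the grasp point (between the pads) lies 8 mm behind it (env.tip_extent is the distance from the TCP to the fingertips, in m); z points along the fingers, y is the line along which they close (so a half turn about z gives the same grasp; the last joint's range is limited). The gripper opens to 85 mm and grips with 20 to 120 N. Pads are 22 mm wide; open, the fingers measure 114 mm over their backs; the gripper's body (76 mm by 85 mm) begins 54 mm behind the grasp point. The pads swing forward as they close: fully open they stand 13 mm farther back than shut.
Start: joints at [0.989, 0.313, 0.046, 1.304, 0, 1.431], TCP at [0.246, 0.52, 0.242] pointing down, gripper open.
Joint ranges: [-2.76, 2.76], [-0.86, 1.69], [-1.03, 1.26], [-2.2, 2.34], [-1.47, 1.5], [-3.14, 3.14]. Speed limits (rad/s): [2.57, 2.57, 3.14, 3.14, 3.14, 3.14].

INTERFACE

Orientations are given as a unit quaternion [w, x, y, z].
In Python, from workcell import env gives the robot as it stands.
- The arm moves only by the shell command python3 -m jog 'ROWS' [FORCE]. ROWS is JSON, a list of rows, each a list of 5 numbers: the gripper's target within -1 to 1 (shut at 1, half-way at 0, fully open at -1), then the shift along the tool's x, y, z in m, then the turn about the tool's z in degrees. In form: [[fingers, tx, ty, tz, turn], ...]. A call has 1 to 5 rows; each row shifts and turns the commanded pose from where the row before left it, along the tool's axes as they then stand; what a row does not reach is not made up. A row lasts 1/12 s, in which the tool goes at most 41.7 mm and 7.16 degrees, less where a joint would pass 70% of its speed; a pose out of reach is approached as far as the arm can. A call is refused whole if a number of a shift passes 0.0417 or a number of a turn 7.16, either way. A call with a gripper value outside its range is refused whole. The fingers move at their own pace and stop on an object; FORCE is the grip in N (left out, the last holds). Time passes only in rows, so rows that do not move let the fingers close. It gives the time, the measured TCP pose, the force, the opening and the grip force at its end, in the units of the state.
- env.get_state(): the state, without advancing time (a new reading comes with each control period).
- env.read_camera(name): name is "scene" or "top" or "wrist"; returns a dict with "img" (420x560x3 uint8, red, green, blue), "fov_y" (degrees; the focal length in pixels is half the picture's height over the tangent of half this angle, whatever the lens; pixels are square), "cx", "cy" (the principal point, pixels), "T" (4x4, takes a point from camera to world coordinates). Camera axes: x right, y up, looking along -z (the intrinsics and any distortion apply to the point x, -y, -z); pixel columns grow to the right and rows downward; lengths in m; the calibration is good to about 2 mm. A picture is of the moment at which its call begins. There is no depth.
- env.hand_in(): hands the job in; it is judged then, once.
The state is a dict: "clock": time; "joint_pos": joint angles; "qvel": joint speeds; "tau": joint torques, N m; "tcp_pos": TCP position; "orientation": TCP orientation; "wrist_force": force on the tool from outside, world axes, zero at the start; "ft_torque": the same for the moment, N m; "finger_gap": finger opening in m; "grip_force": force on a finger pad.
Only numpy, scipy, OpenCV 4.12 (cv2) and the standard library are available. Lean on these libraries where they do the work, as an engineer would, in place of code of your own. Each camera call takes 0.05 s, during which the arm holds its last target. There are 200 camera calls.

## Working session

There is one attempt and no reset: what is moved stays moved. The work goes in short steps, Python scripts to look and compute and a shell command to move; the robot and the scene stay as the last step left them, time stands still between calls to the robot, and variables do not carry over. Pictures are saved under pics/ and viewed, at most 13 in all, crops included, and the job is handed in when it is done.

```bash
mkdir -p pics; ls; python3 - <<'E'
from workcell import env
import cv2,numpy as np
s=env.get_state(); print({k:np.round(v,3).tolist() for k,v in s.items()})
for n in("top","scene"):
    c=env.read_camera(n); cv2.imwrite(f"pics/{n}0.png",c["img"][:,:,::-1]); np.savez(f"pics/{n}0.npz",**c)
    print(n,c["fov_y"],c["cx"],c["cy"],np.round(c["T"],3).tolist(),[k for k in c])
E
```

```text
pics
{'clock': 0.0, 'joint_pos': [0.989, 0.314, 0.045, 1.304, 0.0, 1.431], 'qvel': [0.0, 0.0, 0.002, 0.001, -0.0, 0.0], 'tau': [-0.0, -48.063, 29.853, 0.019, -0.0, -0.0], 'tcp_pos': [0.246, 0.519, 0.241], 'orientation': [-0.0, 0.219, 0.976, -0.001], 'wrist_force': [-0.45, 0.292, 0.658], 'ft_torque': [0.003, -0.02, 0.018], 'grip_force': 0.0, 'finger_gap': 0.085}
top 54.140004304914925 279.426046201514 202.03773045439175 [[0.02, 0.99, -0.142, 0.443], [-1.0, 0.023, 0.019, -0.097], [0.023, 0.141, 0.99, 1.14], [0.0, 0.0, 0.0, 1.0]] ['img', 'fov_y', 'cx', 'cy', 'T']
scene 44.04055374865396 284.6675958873625 217.54249438189302 [[0.418, 0.399, -0.816, -0.472], [-0.908, 0.192, -0.372, -0.626], [0.008, 0.897, 0.443, 0.696], [0.0, 0.0, 0.0, 1.0]] ['img', 'fov_y', 'cx', 'cy', 'T']
```

View pics/top0.png

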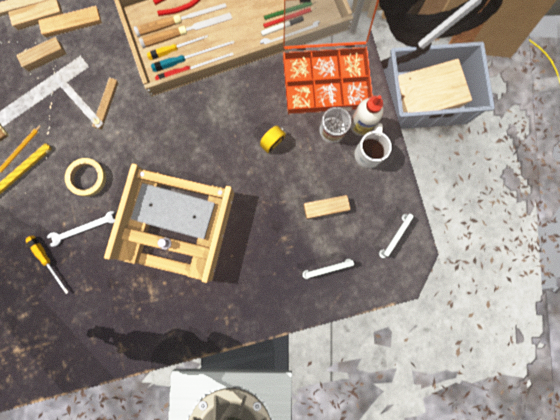

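View pics/scene0.png

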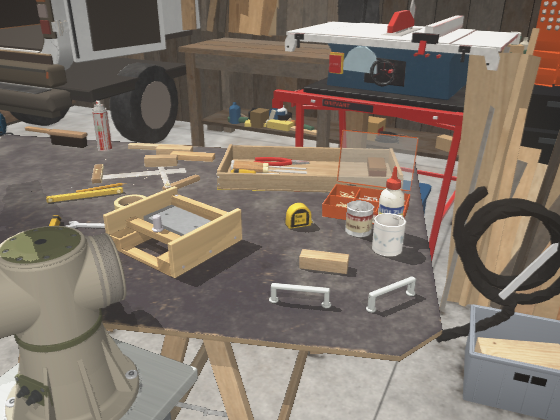

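The top view shows the jig at columns 105-232, rows 165-283, with its grip near (163,243). The two handles are near (328,269) and (397,236). The left one is the target and the offcut is at (327,206).

```bash
cat > h.py <<'E'
import numpy as np,cv2
from workcell import env
def cast(c,u,v,z):
    f=210/np.tan(np.radians(float(c["fov_y"]))/2); T=c["T"]
    d=T[:3,:3]@np.array([(u-c["cx"])/f,-(v-c["cy"])/f,-1.]); o=T[:3,3]
    return (o+d*(z-o[2])/d[2])
def proj(c,p):
    f=210/np.tan(np.radians(float(c["fov_y"]))/2); T=c["T"]
    q=T[:3,:3].T@(np.array(p)-T[:3,3]); return c["cx"]+f*q[0]/-q[2],c["cy"]-f*q[1]/-q[2]
E
python3 - <<'E'
from h import *
c=np.load("pics/top0.npz"); im=c["img"]
hsv=cv2.cvtColor(im,cv2.COLOR_RGB2HSV)
m=((hsv[...,1]<45)&(hsv[...,2]>150)).astype(np.uint8)
n,l,st,ce=cv2.connectedComponentsWithStats(m)
for i in range(1,n):
    if st[i,4]>40 and 100<ce[i][0]<430 and 150<ce[i][1]<300:
        ys,xs=np.where(l==i); r=cv2.minAreaRect(np.c_[xs,ys].astype(np.float32)); b=cv2.boxPoints(r)
        P=np.array([cast(c,u,v,.045)[:2] for u,v in b]); print(st[i],ce[i].round(1),r, P.round(3).tolist(), cast(c,*ce[i],.04).round(3))
a=im[155:290,95:240]; b=im[185:290,290:435][:105]
cv2.imwrite("pics/crop1.png",cv2.resize(a[:,:,::-1],None,fx=4.4,fy=4.4,interpolation=cv2.INTER_CUBIC))
for nm,u,v,z in[("grip",163,243,.104),("cheekFL",105,258,.095),("cheekFR",207,283,.095),("cheekBL",128,165,.095),("cheekBR",232,186,.095),("holeL",150,203,.055),("holeR",199,212,.055)]: print(nm,cast(c,u,v,z).round(3))
E
```

```text
[  109    17   451   403 58731] [429.5 280. ] ((334.0, 218.0), (402.0, 450.0), 90.0) [[1.121, 0.377], [1.165, -0.926], [0.059, -0.84], [0.046, 0.294]] [ 0.4   -0.521  0.04 ]
[ 137  185   77   54 2611] [175.3 211.4] ((175.31654357910156, 211.32879638671875), (69.9758071899414, 38.718902587890625), 15.124006271362305) [[0.54, 0.26], [0.641, 0.24], [0.596, 0.057], [0.496, 0.079]] [0.568 0.16  0.04 ]
[379 213  35  45 380] [396.8 235.3] ((395.609130859375, 234.94003295898438), (10.401535034179688, 52.90269088745117), 32.15229415893555) [[0.464, -0.381], [0.586, -0.459], [0.571, -0.483], [0.45, -0.404]] [ 0.517 -0.436  0.04 ]
[158 237  13  13  97] [163.3 243.3] ((164.00001525878906, 243.00003051757812), (12.727920532226562, 11.31370735168457), 45.0) [[0.484, 0.206], [0.506, 0.186], [0.482, 0.161], [0.461, 0.181]] [0.483 0.187 0.04 ]
[302 259  52  20 347] [327.3 268.8] ((327.4664306640625, 268.3748474121094), (8.504129409790039, 52.62666320800781), 74.98163604736328) [[0.417, -0.179], [0.455, -0.313], [0.434, -0.319], [0.396, -0.185]] [ 0.424 -0.249  0.04 ]
grip [0.481 0.171 0.104]
cheekFL [0.441 0.315 0.095]
cheekFR [0.385 0.059 0.095]
cheekBL [0.68  0.275 0.095]
cheekBR [0.631 0.005 0.095]
holeL [0.587 0.224 0.055]
holeR [0.566 0.094 0.055]
```

View pics/crop1.png

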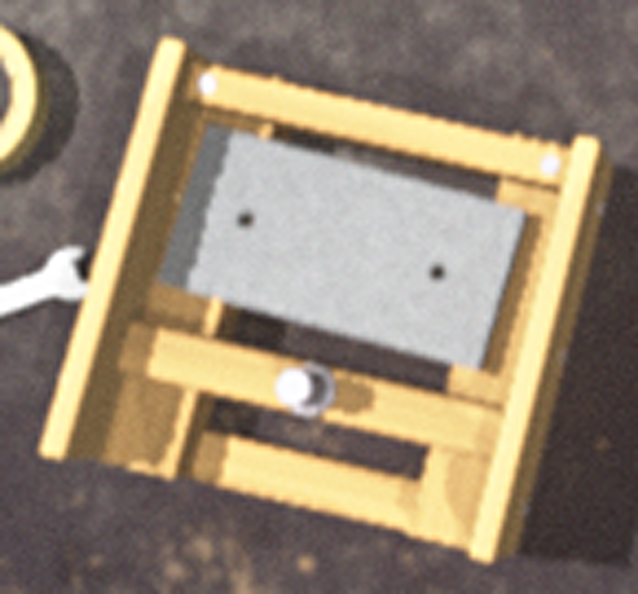

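The crop shows the panel askew and short of the fence. The grip top is at full-image pixel (162,243) and the jig yaw is about -12.4°. I'll turn the tool so its y lies along the jig's x, then go above the grip.

```bash
python3 -m jog '[[-1,0,0,0,7],[-1,0,0,0,7],[-1,0,0,0,7],[-1,0,0,0,7],[-1,0,0,0,7]]' >/dev/null
python3 -m jog '[[-1,0,0,0,7],[-1,0,0,0,7],[-1,0,0,0,7],[-1,0,0,0,7],[-1,0,0,0,7]]' >/dev/null
python3 -m jog '[[-1,0,0,0,7],[-1,-0.026,0.0275,0,0],[-1,-0.026,0.0275,0,0],[-1,-0.026,0.0275,0,0],[-1,-0.026,0.0275,0,0]]'
python3 -m jog '[[-1,-0.026,0.0275,0,0],[-1,-0.026,0.0275,0,0],[-1,-0.026,0.0275,0,0],[-1,-0.026,0.0275,0,0],[-1,-0.026,0.0275,0,0]]'
python3 -m jog '[[-1,0,0,0,0],[-1,0,0,0,0]]'
python3 - <<'E'
from h import *
c=env.read_camera("wrist"); np.savez("pics/w1.npz",**c); cv2.imwrite("pics/w1.png",c["img"][:,:,::-1])
s=env.get_state(); print(s["tcp_pos"],s["orientation"],s["joint_pos"]); print(c["T"].round(3),c["cx"],c["cy"],c["fov_y"]); print(proj(c,[.481,.172,.104]))
E
```

```text
clock: 1.35
tcp_pos: [0.3313, 0.3934, 0.2418]
orientation: [0.0, 0.778, 0.628, -0.0]
wrist_force: [0.7, 0.6, -0.1]
finger_gap: 0.0852
grip_force: 0.0
clock: 1.77
tcp_pos: [0.4382, 0.2367, 0.2421]
orientation: [-0.0, 0.779, 0.627, -0.0]
wrist_force: [0.2, 1.0, 0.1]
finger_gap: 0.0854
grip_force: 0.0
clock: 1.93
tcp_pos: [0.4386, 0.2367, 0.2418]
orientation: [-0.0, 0.78, 0.625, -0.0]
wrist_force: [0.3, -0.3, 1.2]
finger_gap: 0.0852
grip_force: 0.0
[0.43776304 0.23777112 0.24186825] [-4.32140540e-04  7.79549465e-01  6.26340360e-01 -4.45569624e-04] [ 3.35978560e-01  1.65485997e-01 -1.47160618e-01  1.25927851e+00
  5.16638127e-04  2.12387111e+00]
[[ 0.976  0.208  0.063  0.455]
 [-0.217  0.935  0.282  0.309]
 [-0.001 -0.289  0.957  0.373]
 [ 0.     0.     0.     1.   ]] 279.67364674162786 203.05408052769104 64.29626911998487
(np.float64(342.7214550230606), np.float64(253.52107247249353))
```

View pics/w1.png

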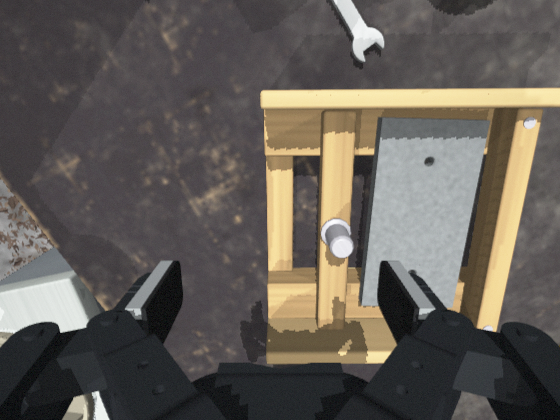

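The wrist view shows the grip top at (342,245), the left cheek along row 95 and the fence on the right, so the tool is aligned with the jig. I'll cast the grip from both views.

```bash
python3 - <<'E'
from h import *
w=np.load("pics/w1.npz"); t=np.load("pics/top0.npz")
print("grip",cast(w,342,245,.104).round(4),cast(t,162,243.2,.104).round(4))
for n,a in(("cheek inner top",[(262,91),(545,89)]),("cheek edge low",[(264,107),(525,107)]),):
    P=[cast(w,*p,.095) for p in a]; print(n,np.round(P,3).tolist(),np.degrees(np.arctan2(P[1][1]-P[0][1],P[1][0]-P[0][0])))
P=[cast(w,*p,.064) for p in [(354,112),(345,328)]];d=P[1]-P[0];print("jaw edge",np.degrees(np.arctan2(-d[0],d[1])),P)
P=[cast(w,*p,.055) for p in [(429,161),(413,274)]];print("holes",np.round(P,4))
P=[cast(w,*p,.077) for p in [(515,118),(480,330)]];d=P[0]-P[1];print("fence edge",np.round(P,3),np.degrees(np.arctan2(-d[0],d[1])))
s=env.get_state(); g=cast(w,342,245,.104)[:2]; q=s["orientation"]
from scipy.spatial.transform import Rotation as R
M=R.from_quat(np.r_[q[1:],q[0]]).as_matrix(); print("tool y yaw",np.degrees(np.arctan2(M[1,1],M[0,1]))); print("shift",M.T@np.r_[g-s["tcp_pos"][:2],0])
E
```

```text
grip [0.4817 0.1802 0.104 ] [0.4804 0.1736 0.104 ]
cheek inner top [[0.443, 0.32, 0.095], [0.661, 0.273, 0.095]] -12.162390928927563
cheek edge low [[0.441, 0.308, 0.095], [0.645, 0.262, 0.095]] -12.544630516313637
jaw edge 168.66485676147423 [array([0.51740715, 0.28608744, 0.064     ]), array([0.47277752, 0.06344875, 0.064     ])]
holes [[0.5823 0.225  0.055 ]
 [0.5547 0.1074 0.055 ]]
fence edge [[0.649 0.252 0.077]
 [0.609 0.041 0.077]] -10.634676899310483
tool y yaw -12.438719486669143
shift [-4.67604390e-02  5.53288736e-02 -6.09891831e-05]
```

```bash
python3 -m jog '[[-1,-0.024,0.027,0,0],[-1,-0.024,0.027,0,0],[-1,0,0,0.038,0],[-1,0,0,0.038,0],[-1,0,0,0.038,0]]'
python3 -m jog '[[-1,0,0,0.037,0],[-1,0,0,0,0],[0.3,0,0,0,0],[1,0,0,0,0],[1,0,0,0,0]]' 35
python3 -m jog '[[1,0,0,0,0],[1,0,0,0,0],[1,0,0,0,0],[1,0,0,0,0]]'
```

```text
clock: 2.4
tcp_pos: [0.4804, 0.1811, 0.1276]
orientation: [0.0, 0.778, 0.628, 0.001]
wrist_force: [0.2, 0.3, -0.9]
finger_gap: 0.0856
grip_force: 0.0
clock: 2.82
tcp_pos: [0.4821, 0.1811, 0.094]
orientation: [0.001, 0.778, 0.628, 0.002]
wrist_force: [-0.1, 0.6, 0.9]
finger_gap: 0.052
grip_force: 0.0
clock: 3.15
tcp_pos: [0.4817, 0.1804, 0.0933]
orientation: [0.001, 0.779, 0.627, 0.002]
wrist_force: [-0.4, 0.3, 5.9]
finger_gap: 0.0202
grip_force: 34.0
```

```bash
python3 -m jog '[[1,0,0.005,0,0],[1,0,0.005,0,0],[1,0,0.005,0,0],[1,0,0.005,0,0],[1,0,0.005,0,0]]'
python3 -m jog '[[1,0,0.002,0,0],[1,0,0.002,0,0],[1,0,0.002,0,0]]'
```

```text
clock: 3.57
tcp_pos: [0.5051, 0.1754, 0.0933]
orientation: [-0.0, 0.779, 0.627, 0.001]
wrist_force: [-3.7, 2.3, 9.7]
finger_gap: 0.0205
grip_force: 34.4
clock: 3.82
tcp_pos: [0.5106, 0.1742, 0.0933]
orientation: [-0.001, 0.779, 0.627, 0.001]
wrist_force: [-6.0, 2.1, 10.4]
finger_gap: 0.0204
grip_force: 34.5
```

```bash
python3 -m jog '[[1,0,0.0015,0,0],[1,0,0.0015,0,0]]'
python3 -m jog '[[1,0,0.001,0,0],[1,0,0.001,0,0]]'|grep -E "tcp|wrist"
python3 -m jog '[[1,0,0.001,0,0],[1,0,0.001,0,0]]'|grep -E "tcp|wrist"
```

```text
clock: 3.98
tcp_pos: [0.5135, 0.1736, 0.0933]
orientation: [-0.0, 0.779, 0.627, 0.001]
wrist_force: [-5.0, 3.0, 8.4]
finger_gap: 0.0204
grip_force: 34.4
tcp_pos: [0.5154, 0.1732, 0.0933]
wrist_force: [-5.6, 2.1, 9.2]
tcp_pos: [0.5164, 0.1729, 0.0933]
wrist_force: [-10.2, 4.6, 13.5]
```

```bash
python3 -m jog '[[1,0,0.001,0,0],[1,0,0,0,0]]'|grep -E "tcp|wrist"
python3 -m jog '[[1,0,0.0005,0,0],[1,0,0,0,0]]'|grep -E "tcp|wrist"
```

```text
tcp_pos: [0.5164, 0.1729, 0.0933]
wrist_force: [-10.2, 4.1, 12.8]
tcp_pos: [0.5164, 0.1729, 0.0933]
wrist_force: [-10.7, 4.1, 15.2]
```

```bash
for i in 1; do python3 -m jog '[[1,0,0.001,0,0],[1,0,0.001,0,0],[1,0,0,0,0]]'|grep -E "tcp|wrist|gap|grip"; done
python3 -m jog '[[1,0,0.001,0,0],[1,0,0.001,0,0],[1,0,0,0,0]]'|grep -E "tcp|wrist|gap|grip"
```

```text
tcp_pos: [0.5165, 0.1729, 0.0932]
wrist_force: [-17.0, 5.6, 20.0]
finger_gap: 0.0202
grip_force: 35.8
tcp_pos: [0.5165, 0.1729, 0.0931]
wrist_force: [-20.5, 6.6, 23.3]
finger_gap: 0.0203
grip_force: 36.6
```

```bash
python3 -m jog '[[0.2,0,0,0,0],[-1,0,0,0,0],[-1,0,0,0,0],[-1,0,0,0,0],[-1,0,0,0,0]]'
python3 -m jog '[[-1,0,-0.004,-0.035,0],[-1,0,0,-0.04,0],[-1,0,0,-0.04,0],[-1,0,0,-0.04,0],[-1,0,0,0,0]]'
python3 - <<'E'
from h import *
for n in("wrist","top"):
    c=env.read_camera(n); np.savez(f"pics/{n}2.npz",**c); cv2.imwrite(f"pics/{n}2.png",c["img"][:,:,::-1])
E
```

```text
clock: 5.57
tcp_pos: [0.5233, 0.1705, 0.0914]
orientation: [0.0, 0.779, 0.627, 0.0]
wrist_force: [-0.4, -0.3, -0.9]
finger_gap: 0.0793
grip_force: 0.0
clock: 5.98
tcp_pos: [0.5227, 0.1721, 0.2549]
orientation: [0.003, 0.779, 0.627, 0.006]
wrist_force: [1.0, -0.6, 0.4]
finger_gap: 0.0855
grip_force: 0.0
```

View pics/wrist2.png

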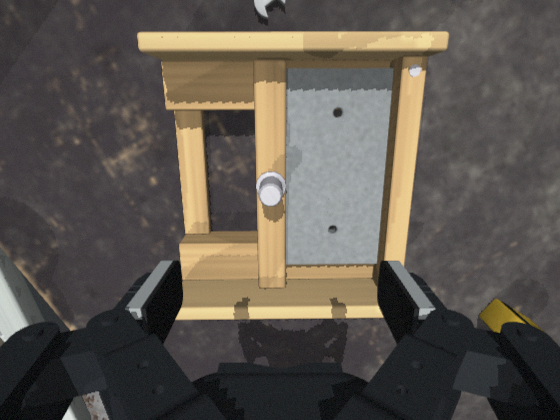

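The wrist view shows the panel seated against the fence and clamped by the jaw. The holes are at (338,112) and (333,229).

```bash
python3 - <<'E'
from h import *
w=np.load("pics/wrist2.npz"); t=np.load("pics/top2.npz")
def dark(c,u,v,r):
    g=cv2.cvtColor(c["img"],cv2.COLOR_RGB2GRAY).astype(float); u,v=int(u),int(v)
    p=g[v-r:v+r+1,u-r:u+r+1]; k=np.clip(np.median(p)-15-p,0,None); yy,xx=np.mgrid[v-r:v+r+1,u-r:u+r+1]
    return (k*xx).sum()/k.sum(),(k*yy).sum()/k.sum()
H=[]
for c,ps,r in((w,[(338,112),(333,229)],8),):
    for p in ps: q=dark(c,*p,r); X=cast(c,*q,.055); H.append(X); print(np.round(q,1),X.round(4))
for X in H:
    q=dark(t,*proj(t,X),4); print("top",np.round(q,1),cast(t,*q,.055).round(4))
a,b=H; d=a-b; th=np.arctan2(-d[0],d[1]); print("dist",np.linalg.norm(d),"yaw",np.degrees(th),"mid",(a+b)/2)
ex=np.array([np.cos(np.radians(-12.3)),np.sin(np.radians(-12.3))])
print("jig-x: holes",[X[:2]@ex for X in H],"from grip",np.array([.5165,.1729])@ex+.065)
# handle
im=t["img"];hsv=cv2.cvtColor(im,cv2.COLOR_RGB2HSV)
m=((hsv[...,1]<45)&(hsv[...,2]>150)).astype(np.uint8); m[:, :290]=0; m[:,365:]=0; m[:250]=0;m[290:]=0
n,l,st,ce=cv2.connectedComponentsWithStats(m);i=1+st[1:,4].argmax();ys,xs=np.where(l==i);print(st[i],cast(t,*ce[i],.04))
g=env.get_state();print(g["tcp_pos"])
E
```

```text
[337.4 112.1] [0.5932 0.224  0.055 ]
[332.4 228.3] [0.5684 0.1075 0.055 ]
top [nan nan] [nan nan nan]
top [194.8 210.9] [0.5692 0.1052 0.055 ]
dist 0.11903151714825498 yaw -12.05309368733494 mid [0.580821   0.16575122 0.055     ]
jig-x: holes [np.float64(0.5319220710875988), np.float64(0.5324350153616348)] from grip 0.5328110854088701
[302 261  52  18 261] [ 0.42145994 -0.24146498  0.04      ]
[0.52051575 0.17164725 0.24856552]<stdin>:6: RuntimeWarning: invalid value encountered in scalar divide
```

```bash
python3 -m jog '[[-1,-0.039,0,0,0],[-1,-0.039,0,0,0],[-1,-0.039,0,0,0],[-1,-0.039,0,0,0],[-1,-0.039,0,0,0]]' >/dev/null
python3 -m jog '[[-1,-0.039,0,0,0],[-1,-0.039,0,0,0],[-1,-0.039,0,0,0],[-1,-0.039,0,0,0],[-1,-0.039,-0.006,0,0]]' >/dev/null
python3 -m jog '[[-1,-0.01,0,0,-7],[-1,0,0,0,-7],[-1,0,0,0,-7],[-1,0,0,0,-7],[-1,0,0,0,0]]'
python3 -m jog '[[-1,0,0,0,0],[-1,0,0,0,0]]'
python3 - <<'E'
from h import *
c=env.read_camera("wrist"); np.savez("pics/w3.npz",**c); cv2.imwrite("pics/w3.png",c["img"][:,:,::-1])
s=env.get_state(); print(s["tcp_pos"],s["orientation"])
E
```

```text
clock: 7.33
tcp_pos: [0.4268, -0.2179, 0.2444]
orientation: [-0.002, 0.603, 0.798, 0.0]
wrist_force: [-0.8, -0.5, -0.1]
finger_gap: 0.0853
grip_force: 0.0
clock: 7.5
tcp_pos: [0.4274, -0.2176, 0.2453]
orientation: [-0.001, 0.605, 0.796, 0.0]
wrist_force: [-0.3, 0.1, 0.4]
finger_gap: 0.0853
grip_force: 0.0
[ 0.4274977  -0.21767522  0.24559539] [-6.28281092e-04  6.04893204e-01  7.96306358e-01  1.98580670e-05]
```

View pics/w3.png

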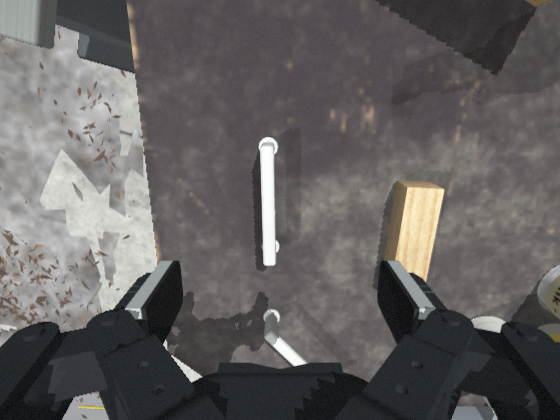

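The wrist view shows the target handle upright in the image, its bar top running from about (267,145) to (269,265). The offcut is at (417,225), to the right.

```bash
cat > hd.py <<'E'
from h import *
from scipy.spatial.transform import Rotation as R
def handle(c,z=.045,roi=(240,130,300,275)):
    hsv=cv2.cvtColor(c["img"],cv2.COLOR_RGB2HSV); x0,y0,x1,y1=roi
    m=((hsv[...,1]<50)&(hsv[...,2]>170)).astype(np.uint8); k=np.zeros_like(m);k[y0:y1,x0:x1]=1; m*=k
    n,l,st,ce=cv2.connectedComponentsWithStats(m);i=1+st[1:,4].argmax()
    print("box",st[i]); mid=[]
    for v in range(st[i,1],st[i,1]+st[i,3]):
        xs=np.where(l[v]==i)[0]; mid.append((xs.min(),xs.max(),v))
    return np.array(mid)
E
python3 - <<'E'
from hd import *
c=np.load("pics/w3.npz"); m=handle(c)
print(m[::6].tolist())
n=len(m); s=m[int(.25*n):int(.8*n)]; v=s[:,2]
pl=np.polyfit(v,s[:,0]-.5,1); pr=np.polyfit(v,s[:,1]+.5,1)
v0,v1=m[0,2],m[-1,2]+.5
A=[(cast(c,np.polyval(pl,x),x,.045)+cast(c,np.polyval(pr,x),x,.045))/2 for x in (v0,v1)]
W=np.linalg.norm(cast(c,np.polyval(pl,200),200,.045)-cast(c,np.polyval(pr,200),200,.045))
d=A[0]-A[1]; print("ends",np.round(A,4),"len",np.linalg.norm(d),"width",W,"yaw",np.degrees(np.arctan2(-d[0],d[1])))
E
```

```text
box [ 259  137   20  129 1734]
[[265, 270, 137], [259, 276, 143], [259, 276, 149], [260, 273, 155], [260, 273, 161], [261, 273, 167], [261, 273, 173], [261, 273, 179], [261, 273, 185], [261, 273, 191], [262, 273, 197], [262, 274, 203], [262, 274, 209], [262, 274, 215], [262, 274, 221], [262, 274, 227], [263, 274, 233], [263, 274, 239], [263, 278, 245], [263, 277, 251], [263, 275, 257], [264, 274, 263]]
ends [[ 0.4032 -0.1813  0.045 ]
 [ 0.4424 -0.3148  0.045 ]] len 0.13906658765905375 width 0.013259877713309786 yaw 16.35548307890752
```

```bash
python3 -m jog '[[-1,-0.0315,-0.0127,0,-0.9],[-1,0,0,0.036,0],[-1,0,0,0.036,0],[-1,0,0,0.036,0],[-1,0,0,0.036,0]]'
python3 -m jog '[[-1,0,0,0,0],[-1,0,0,0,0]]'
python3 - <<'E'
from hd import *
c=env.read_camera("wrist"); np.savez("pics/w4.npz",**c); cv2.imwrite("pics/w4.png",c["img"][:,:,::-1])
s=env.get_state();print(s["tcp_pos"])
E
```

```text
clock: 7.97
tcp_pos: [0.4241, -0.2517, 0.101]
orientation: [0.001, 0.598, 0.801, 0.0]
wrist_force: [0.6, -0.4, 0.1]
finger_gap: 0.0853
grip_force: 0.0
clock: 8.13
tcp_pos: [0.4226, -0.2503, 0.101]
orientation: [-0.003, 0.598, 0.801, 0.0]
wrist_force: [-0.6, 0.4, 0.5]
finger_gap: 0.0852
grip_force: 0.0
[ 0.42420189 -0.25161915  0.10300926]
```

View pics/w4.png

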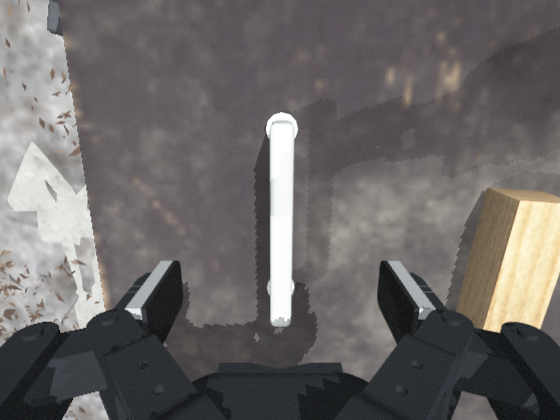

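The handle is centred between the fingers, at column ~282 and rows 120-327. I'll descend, grip and lift slightly.

```bash
python3 -m jog '[[-1,0,0,0.03,0],[-1,0,0,0.025,0],[-1,0,0,0.0145,0],[-1,0,0,0,0],[0.5,0,0,0,0]]' 40
python3 -m jog '[[1,0,0,0,0],[1,0,0,0,0],[1,0,0,0,0],[1,0,0,0,0],[1,0,0,0,0]]'
python3 -m jog '[[1,0,0,0,0],[1,0,0,-0.005,0],[1,0,0,-0.015,0],[1,0,0,-0.03,0],[1,0,0,-0.03,0]]'
python3 -m jog '[[1,0,0,-0.04,0],[1,0,0,-0.04,0],[1,0,0,-0.04,0],[1,0,0,0,0],[1,0,0,0,0]]'
python3 - <<'E'
from hd import *
c=env.read_camera("wrist"); np.savez("pics/w5.npz",**c); cv2.imwrite("pics/w5.png",c["img"][:,:,::-1])
s=env.get_state();print(s["tcp_pos"],s["orientation"])
E
```

```text
clock: 8.6
tcp_pos: [0.4253, -0.2526, 0.0346]
orientation: [0.001, 0.598, 0.802, -0.0]
wrist_force: [0.1, 0.1, 0.4]
finger_gap: 0.0754
grip_force: 0.0
clock: 9.02
tcp_pos: [0.4244, -0.252, 0.0335]
orientation: [0.001, 0.598, 0.802, -0.0]
wrist_force: [-4.3, -0.8, 8.9]
finger_gap: 0.0131
grip_force: 43.2
clock: 9.43
tcp_pos: [0.4227, -0.2506, 0.1125]
orientation: [-0.002, 0.598, 0.802, 0.0]
wrist_force: [0.1, -0.0, -0.7]
finger_gap: 0.0132
grip_force: 40.4
clock: 9.85
tcp_pos: [0.4252, -0.2527, 0.2354]
orientation: [0.003, 0.598, 0.802, -0.0]
wrist_force: [1.0, 0.6, -2.2]
finger_gap: 0.0132
grip_force: 40.4
[ 0.42423328 -0.25186154  0.23329801] [ 7.61538749e-04  5.97692656e-01  8.01724959e-01 -2.02142632e-06]
```

View pics/w5.png

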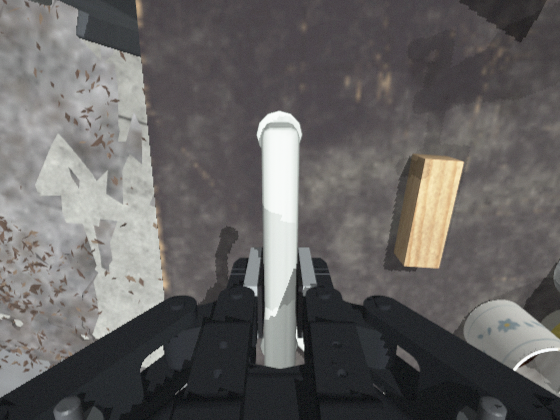

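The picture shows the handle level in the fingers, its far foot edge at about (280,112) and bar end at about (280,122). Next I work out where its centre sits in the tool frame.

```bash
python3 - <<'E'
from hd import *
c=np.load("pics/w5.npz"); s=env.get_state(); p=s["tcp_pos"]; q=s["orientation"]; M=R.from_quat(np.r_[q[1:],q[0]]).as_matrix()
hs=cv2.cvtColor(c["img"],cv2.COLOR_RGB2GRAY); print(hs[106:132,280].tolist())
for nm,u,v,dz,off in(("foot rim bottom",280,112,-.0335,.071),("foot rim +3mm",280,112,-.0305,.071),("bar end",280,123,.0115,.066)):
    X=cast(c,u,v,p[2]+dz); t=M.T@(X-p); print(nm,t.round(4),"centre tool x",round(t[0]-off,4))
# bar direction in image
g=((hs>150)*1).astype(int)
for v in (140,170,200,230):
    xs=np.where(hs[v,255:305]>(150 if v<190 else 110))[0]+255; a=cast(c,xs.min(),v,p[2]+.0115);b=cast(c,xs.max()+1,v,p[2]+.0115);print(v,xs.min(),xs.max(),(M.T@((a+b)/2-p)).round(4),np.linalg.norm(a-b).round(4))
ex=np.radians(-12.2); mid=np.array([.581,.166]); print(s["joint_pos"].round(2))
E
```

```text
[78, 82, 83, 82, 123, 223, 251, 252, 249, 248, 243, 237, 235, 236, 235, 224, 188, 166, 167, 171, 165, 181, 216, 230, 243, 247]
foot rim bottom [0.068  0.001  0.0334] centre tool x -0.003
foot rim +3mm [0.0681 0.001  0.0304] centre tool x -0.0029
bar end [ 0.0657  0.0009 -0.0116] centre tool x -0.0003
140 258 299 [ 0.0597  0.0005 -0.0116] 0.0151
170 263 298 [ 0.0487  0.0012 -0.0116] 0.0133
200 262 301 [ 0.0372  0.0016 -0.0115] 0.0152
230 263 297 [ 0.025   0.0011 -0.0115] 0.0137
[-0.7   0.16 -0.18  1.23  0.    0.58]
```

```bash
python3 -m jog '[[1,0,0,0,5.76],[1,0,0,0,5.76],[1,0,0,0,5.76],[1,0,0,0,5.76],[1,0,0,0,5.76]]' >/dev/null
python3 -m jog '[[1,0.02,0.003,0,0],[1,0.03,0.0045,0,0],[1,0.037,0.0054,0,0],[1,0.037,0.0054,0,0],[1,0.037,0.0054,0,0]]'
python3 -m jog '[[1,0.037,0.0054,0,0],[1,0.037,0.0054,0,0],[1,0.037,0.0054,0,0],[1,0.037,0.0054,0,0],[1,0.037,0.0054,0,0]]' >/dev/null
python3 -m jog '[[1,0.037,0.0054,0,0],[1,0.03,0.0045,0,0],[1,0.02,0.003,0,0],[1,0.0109,0.0013,0,0],[1,0,0,0,0]]' >/dev/null
python3 -m jog '[[1,0,0,0.02,0],[1,0,0,0.02,0],[1,0,0,0.02,0],[1,0,0,0.01,0],[1,0,0,0,0]]'
python3 -m jog '[[1,0,0,0,0],[1,0,0,0,0],[1,0,0,0,0]]'
python3 - <<'E'
from hd import *
for n in("wrist","top","scene"):
    c=env.read_camera(n); np.savez(f"pics/{n}6.npz",**c); cv2.imwrite(f"pics/{n}6.png",c["img"][:,:,::-1])
S=[env.get_state()]
s=S[0];q=s["orientation"];M=R.from_quat(np.r_[q[1:],q[0]]).as_matrix();print(s["tcp_pos"],np.degrees(np.arctan2(M[1,1],M[0,1])),M[:,2])
E
```

```text
clock: 10.73
tcp_pos: [0.4801, -0.0975, 0.2303]
orientation: [-0.002, 0.779, 0.627, -0.001]
wrist_force: [0.4, -0.9, -1.2]
finger_gap: 0.0129
grip_force: 40.4
clock: 11.98
tcp_pos: [0.5788, 0.1668, 0.1594]
orientation: [-0.002, 0.779, 0.627, -0.003]
wrist_force: [-0.4, -0.3, -1.4]
finger_gap: 0.0135
grip_force: 40.4
clock: 12.23
tcp_pos: [0.5822, 0.1682, 0.1643]
orientation: [0.001, 0.778, 0.628, 0.001]
wrist_force: [-0.3, 0.3, -0.1]
finger_gap: 0.0132
grip_force: 40.4
[0.58199336 0.16850508 0.16392546] -12.210270073614216 [ 1.95891710e-03  3.61480705e-04 -9.99998016e-01]
```

View pics/wrist6.png

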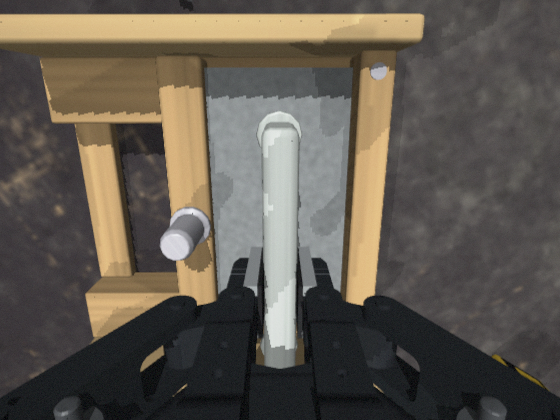

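The wrist view shows the handle over the clamped panel, with the foot hiding the hole as expected. I'll lower it gently.

```bash
python3 -m jog '[[1,0,0,0.01,0],[1,0,0,0.015,0],[1,0,0,0.015,0],[1,0,0,0.01,0],[1,0,0,0.005,0]]'
python3 -m jog '[[1,0,0,0.004,0],[1,0,0,0.003,0],[1,0,0,0.002,0],[1,0,0,0.001,0],[1,0,0,0,0]]'
python3 -m jog '[[1,0,0,0,0],[1,0,0,0,0],[1,0,0,0,0],[1,0,0,0,0]]'
python3 - <<'E'
from hd import *
for n in("wrist","scene","top"):
    c=env.read_camera(n); np.savez(f"pics/{n}7.npz",**c); cv2.imwrite(f"pics/{n}7.png",c["img"][:,:,::-1])
    if n=="scene": a=c["img"][170:290,90:260]
    if n=="wrist": b=c["img"][60:300,120:440]
    print(n,[np.round(proj(c,p),1).tolist() for p in([.5937,.2247,.055],[.5683,.1073,.055])])
a=cv2.resize(a,(680,480),interpolation=cv2.INTER_CUBIC)
cv2.imwrite("pics/c7.png",a[:,:,::-1])
E
```

```text
clock: 12.8
tcp_pos: [0.5802, 0.1683, 0.1057]
orientation: [-0.001, 0.778, 0.628, -0.001]
wrist_force: [-1.5, -0.0, -0.6]
finger_gap: 0.0131
grip_force: 40.4
clock: 13.22
tcp_pos: [0.5816, 0.1685, 0.0981]
orientation: [0.0, 0.778, 0.628, 0.0]
wrist_force: [-0.5, -0.7, -1.0]
finger_gap: 0.0133
grip_force: 40.4
clock: 13.55
tcp_pos: [0.5815, 0.1684, 0.0981]
orientation: [0.0, 0.778, 0.628, 0.0]
wrist_force: [0.0, 0.1, -1.3]
finger_gap: 0.0131
grip_force: 40.4
wrist [[279.7, 135.2], [279.6, 333.0]]
scene [[167.2, 212.6], [197.3, 224.5]]
top [[150.0, 200.7], [194.0, 211.2]]
```

View pics/wrist7.png

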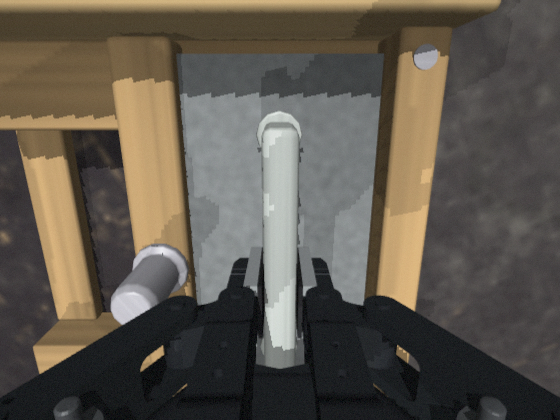

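View pics/c7.png

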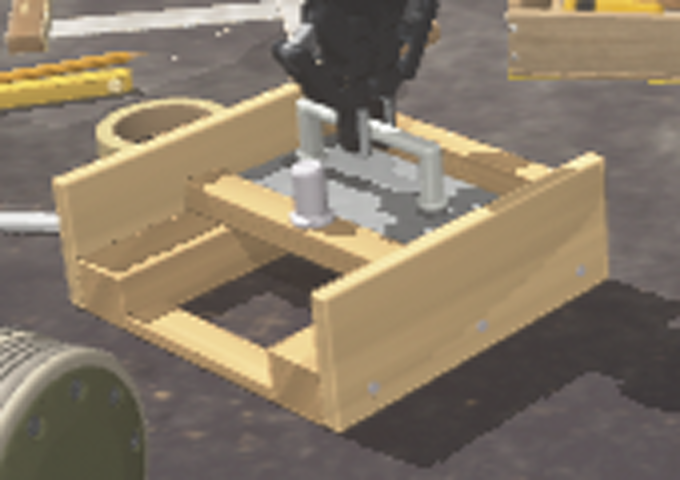

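The wrist and scene views agree: the handle hovers level over the panel, the predicted holes lie under both feet, and no contact force shows. I'm handing in.

```bash
python3 -c "
from workcell import env
print(env.get_state()['qvel'].round(3)); print(env.hand_in())"
```

```text
[-0.001  0.    -0.001  0.     0.    -0.001]
the job is handed in; nothing more can be done
None
```

I clamped the drawer front against the fence and let go of the jaw, then handed in with the bow handle held still and level, by measurement about 10 mm above the panel with a foot over each screw hole; no verdict came back.

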